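Shut the kitchen tap's levers and park its spout over the pot

ROBOT

A 6-joint arm with a two-finger parallel gripper is mounted at the origin on the work surface. World frame = base frame: x ahead of the robot, y to its left, z up, the work surface at z = 0. Lengths are in mm, angles in rad, forces in N, time in s.
With the tool pointing down it reaches from about 275 to 1000 mm from the base axis. Payload 8.4 kg.
Tool frame: the origin (TCP) lies between the finger pads; the fingertips stand 17 mm ahead of it and the grasp point (between the pads) lies 2 mm behind it; z points along the fingers, y is the line along which they close (so a half turn about z gives the same grasp; the last joint's range is limited). The gripper opens to 85 mm and grips with 20 to 120 N. Pads are 22 mm wide; open, the fingers measure 114 mm over their backs; the gripper's body (76 mm by 85 mm) begins 54 mm behind the grasp point. The pads swing forward as they close: fully open they stand 13 mm farther back than shut.
Start: joints at [1.15, 0.353, 1.633, -0, 1.155, -0.002], TCP at [254.164, 570.989, 248.281] pointing down, gripper open.
Joint ranges: [-2.63, 2.63], [-0.92, 2.1], [0.06, 2.66], [-1.3, 4.44], [0, 2.69], [-3.02, 3.02]. Speed limits (rad/s): [2.22, 2.22, 2.79, 3.14, 3.14, 3.14].

INTERFACE

Orientations are given as [roll, pitch, yaw] about the fixed x, y, z axes, in that order (R = Rz(yaw) Ry(pitch) Rx(roll)).
In Python, from rig import sense, grab_frame, sign_off gives the robot as it stands. The module is installed in compiled form; this text tells all that it offers.
- The arm moves only by the tool send_rows, never from a script. Its argument "moves" is a list that holds one entry, the list of rows, each a list of 7 numbers: the shift along the world's x, y, z in m, then the turn, a rotation vector about the world's x, y, z in rad, then the opening, from -1 (shut) to 1 (fully open). In form: [[[dx, dy, dz, rx, ry, rz, jaw], ...]]. A call has 1 to 10 rows; each row shifts and turns the commanded pose from where the row before left it; what a row does not reach is not made up. A row lasts 1/10 s, in which the tool goes at most 50 mm and 8.59 degrees, less where a joint would pass 70% of its speed; a pose out of reach is approached as far as the arm can. A call with a gripper value outside its range is refused whole. The fingers move at their own pace and stop on an object; "grip_force" is the grip in N (left out, the last holds). Time passes only in rows, so rows that do not move let the fingers close. It gives the time, the measured TCP pose, the force, the opening and the grip force at its end, in the units of the state.
- sense(): the state, without advancing time (a new reading comes with each control period).
- grab_frame(name): name is "scene" or "top"; returns a dict with "img" (480x640x3 uint8, red, green, blue), "mtx" (3x3 intrinsics, pixels), "dist" ([k1, k2, p1, p2, k3] as OpenCV has them; the pictures are not rectified), "rvec" (rotation vector, rad) and "tvec" (3), from world to camera coordinates, as OpenCV has them. Camera axes: x right, y down, z forward; pixel columns grow to the right and rows downward; lengths in mm; the calibration is good to about 2 mm. A picture is of the moment at which its call begins. There is no depth.
- sign_off(): hands the job in; it is judged then, once.
The state is a dict: "clock": time; "qpos": joint angles; "qvel": joint speeds; "joint_efforts": joint torques, N m; "eef_pos": TCP position; "tcp_rot": TCP orientation; "contact_force": force on the tool from outside, world axes, zero at the start; "wrist_torque": the same for the moment, N m; "opening": opening from 0.0 (shut) to 1.0 (fully open); "grasp_force": force on a finger pad.
Only numpy, scipy, OpenCV 4.12 (cv2) and the standard library are available. Lean on these libraries where they do the work, as an engineer would, in place of code of your own. Each camera call takes 0.05 s, during which the arm holds its last target. There are 200 camera calls.

TASK

The water is off at the main and both lever handles of the kitchen tap were left open. Before it comes back on, push each lever round with a fingertip until it is fully shut, and push the spout round until its outlet is over the middle of the two-handled pot in the sink, to catch the drips. Just push gently with the outside of the fingers: grip nothing, leave the pot where it stands, and do not disturb the other things.

Things in the scene. Friction and masses are not known exactly. Their poses are not given: they have to be found in the camera images.
- sink: Steel inset sink, 550 (x) by 980 mm (y), with a three-hole mixer tap. Origin: on the worktop (z = 0) under the spout's axis; x points away from the robot, y to its left; never turned. Deck top at z = 4 mm. Two bowls side by side, x 60 to 420, y 15 to 355 and -15 to -355 mm, 170 mm deep below the worktop. The spout's fixed column stands at x = y = 0, 34 mm thick, foot 58 mm, up to z = 125 mm.
- spout (a joint): Angle of the swivel spout about its column's vertical axis, rad: 0 = pointing along the sink's +x, positive = turned to +y (left); stops at -1.1 and 1.1. Stiff: it stays where it is left; about 1.5 N at 200 mm from the axis turns it.
- spout_outlet (a point): Centre of the outlet's lower face, 240 mm from the spout's axis, 128 mm above the worktop. The spout is a round bright chrome tube 22 mm thick, level at z = 185 mm (its centre) from 35 to 205 mm from the axis; it then bends down to the outlet, a cylinder 27 mm thick, z 128 to 160 mm.
- lever_left (a joint): Angle of the left lever, rad: 0 = fully shut against its stop, the lever pointing sideways along +y, away from the spout; it grows as the lever opens, turning clockwise seen from above; 1.57 = fully open, pointing along +x. It stays where it is left; about 2 N at 70 mm from its axis turns it.
- lever_left_tip (a point): Centre of the ball (17 mm thick) at the end of the left lever, 80 mm from the lever's axis, at z = 66 mm. The lever is a round chrome bar 13 mm thick, its centre at z = 62 mm at the hub.
- lever_left_axis (a point): On the vertical axis of the left lever, on the sink's deck (z = 4 mm), at the sink's x = 0, y = +125 mm. A valve body 34 mm thick (foot 52 mm) stands here with the lever's hub on it, 38 mm thick, z 49 to 78 mm.
- lever_right (a joint): Angle of the right lever, rad: 0 = fully shut against its stop, the lever pointing sideways along -y, away from the spout; it grows as the lever opens, turning counter-clockwise seen from above; 1.57 = fully open, pointing along +x. As stiff as the left one.
- lever_right_tip (a point): Centre of the ball at the end of the right lever, 80 mm from the lever's axis, at z = 66 mm; otherwise as the left lever.
- lever_right_axis (a point): On the vertical axis of the right lever, on the sink's deck, at the sink's x = 0, y = -125 mm; otherwise as the left one.
- pot: Dark grey steel cooking pot, 150 mm across and 110 mm high, with two black loop handles 34 mm out (on its own +y and -y sides), standing upright on the floor of one of the two bowls, left or right. Origin: centre of its underside, 170 mm below the worktop. Its centre lies 205 to 275 mm from the spout's axis.
- pot_rim (a point): Centre of the pot's mouth, 60 mm below the worktop.
- mug: White mug, 82 mm across, 95 mm high, standing in the other bowl. Origin: centre of its underside. To be left alone.
- plug: Black rubber sink plug with a short metal stud, 48 mm across, 22 mm high, lying on the sink's deck between the spout and one lever, nearer the robot. Origin: centre of its underside. To be left alone.
- soap: Cream bar of soap, 38 x 54 x 22 mm, on the deck on the other side of the spout. Origin: centre of its underside. To be left alone.
- bottle: Washing-up liquid bottle, 62 mm across, 200 mm high, on the ledge at one end of the sink. Origin: centre of its underside. To be left alone.
- jar: Glass jar with a steel lid, 72 mm across, 110 mm high, on the ledge at the other end of the sink. Origin: centre of its underside. To be left alone.

How it is judged (in metres and radians):
At the end, for the whole second after the job is handed in: Both levers within 0.07 rad (4 degrees) of their shut stops, the spout at rest with its outlet within 45 mm (seen from above) of the centre of the pot's mouth, the pot upright within 20 mm of where it started (value of joint each of lever_left, lever_right below 0.07 rad and horizontal distance between spout_outlet and pot_rim below 0.045 m and velocity of joint spout between -0.02 and 0.02 rad/s and angle between pot's own z axis and vertical below 0.1 rad and distance of pot from where it was at the start of the episode below 0.02 m); the robot touches nothing.
It fails at once if the pot is moved more than 20 mm or lifted (distance of pot from where it was at the start of the episode above 0.02 m).
It fails at once if a bystander is moved more than 25 mm, lifted or tipped over (distance of any of mug, plug, soap, bottle, jar from where it was at the start of the episode above 0.025 m or angle between any of mug, bottle, jar's own z axis and vertical above 0.4 rad).
It fails at once if the fingers press on the tap or sink with more than 35 N, or grip it (contact force between the fingers and sink above 35 N).
It fails at once if the arm or the gripper's body, not the fingers, pushes the tap or sink (over 5 N) (contact force between the arm and sink above 5 N).
It also fails if it takes over 67 s, if anything falls off the work surface, if the arm or the gripper's body presses on something with over 40 N, if the wrist force passes 120 N, or if a joint passes its speed limit or range.

## Working session

There is one attempt and no reset: what is moved stays moved. The work goes in short steps, Python scripts to look and compute and a tool call to move; the robot and the scene stay as the last step left them, time stands still between calls to the robot, and variables do not carry over. Pictures are saved under pics/ and viewed, at most 10 in all, crops included, and the job is handed in when it is done.

Besides the shell and the picture viewer there is one more tool, called after "Emit:" as a command line: name --argument value ..., lists and objects as JSON in quotes. send_rows: Moves the arm, as the interface text tells. Its arguments: {"type":"object","properties":{"moves":{"type":"array"},"grip_force":{"type":"number"}},"required":["moves"]}

```bash
mkdir -p pics
cat > h.py <<'E'
import numpy as np, cv2
from rig import sense, grab_frame, sign_off
def save(n,f):
    d=grab_frame(n); cv2.imwrite(f'pics/{f}.png',d['img'][:,:,::-1]); np.savez(f'pics/{f}.npz',**d); return d
def load(f): return np.load(f'pics/{f}.npz')
def ray(d,p):
    n=cv2.undistortPoints(np.array([[p]],float),d['mtx'],d['dist'])[0,0]
    R=cv2.Rodrigues(d['rvec'])[0]; return -R.T@d['tvec'].ravel(), R.T@np.array([n[0],n[1],1])
def atz(d,p,z):
    c,v=ray(d,p); return c+v*(z-c[2])/v[2]
def tri(d1,p1,d2,p2):
    c1,v1=ray(d1,p1);c2,v2=ray(d2,p2);v1/=np.linalg.norm(v1);v2/=np.linalg.norm(v2)
    s=np.linalg.lstsq(np.c_[v1,-v2],c2-c1,rcond=None)[0];a=c1+s[0]*v1;b=c2+s[1]*v2
    return (a+b)/2,np.linalg.norm(a-b)
def proj(d,P): return cv2.projectPoints(np.array(P,float).reshape(-1,1,3),d['rvec'],d['tvec'],d['mtx'],d['dist'])[0][:,0]
E
python3 - <<'E'
from h import *
for n in('scene','top'):
    d=save(n,n+'0'); print(n,ray(d,(320,240)))
print(sense())
E
```

```text
scene (array([1234.48743428,  284.41917774,  873.3107421 ]), array([-0.59406982, -0.24532503, -0.7662476 ]))
top (array([ 433.23593992,   43.99829681, 1059.14844066]), array([ 0.129032  , -0.00953793, -0.99179257]))
{'clock': 0.1, 'qpos': array([ 1.14956209e+00,  3.53591209e-01,  1.63404495e+00,  2.15104549e-05,
        1.15521672e+00, -2.40623214e-03]), 'qvel': array([-4.30772081e-05, -2.59248574e-03, -6.52331292e-04, -2.54001823e-04,
        1.51254658e-03, -5.08522824e-04]), 'joint_efforts': array([ 9.71970512e-04, -6.06354976e+01, -3.42822111e+01, -8.69925930e-05,
        3.84496321e-03,  4.15750446e-05]), 'eef_pos': array([254.01391333, 570.61150371, 247.63539178]), 'tcp_rot': array([-3.14033248e+00, -2.27009179e-05,  2.72275594e+00]), 'contact_force': array([ 0.1803038 , -0.27392471, -0.3746761 ]), 'wrist_torque': array([-0.02423806, -0.00741425, -0.04619221]), 'grasp_force': 0.0, 'opening': 1.0020537074508886}
```

View pics/scene0.png

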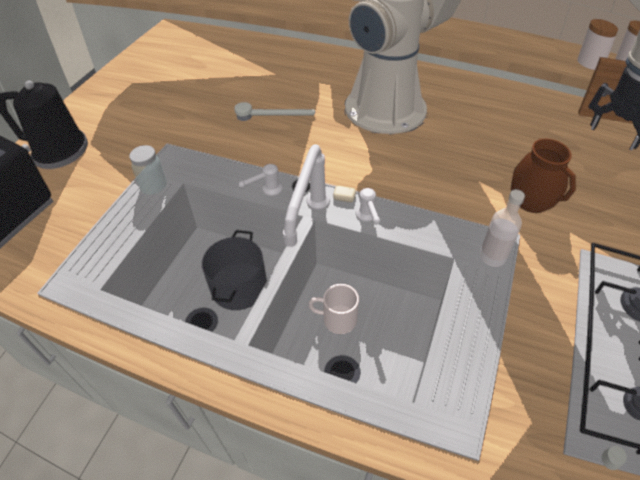

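View pics/top0.png

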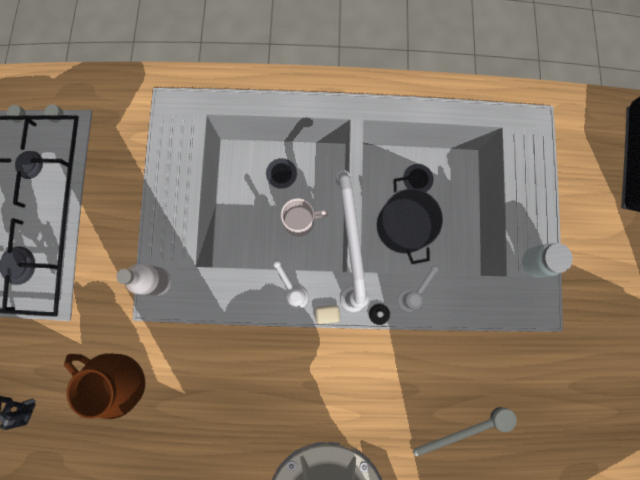

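The scene view shows the pot in the right (-y) bowl, with the spout near the centre wall. In the top view the spout column is at about (355,300), the outlet at (345,178), and the pot's mouth at (410,220). The lever hubs are at (297,297) and (413,300), with tips at (278,266) and (436,268).

Run:
```python
from h import *
t,s=load('top0'),load('scene0')
def big(d,x,y,w,h,k,f): cv2.imwrite(f,cv2.resize(d['img'][y:y+h,x:x+w,::-1],None,fx=k,fy=k,interpolation=cv2.INTER_CUBIC))
big(t,255,155,200,170,4,'pics/tc.png'); big(s,190,130,200,190,3.15,'pics/sc.png')
for n,a,b in[('hubL',(297,297),(367,194)),('tipL',(278,266),None),('hubR',(413,300),(271,170)),('tipR',(436,268),(242,184)),('outlet',(345,178),(290,235))]:
    print(n,atz(t,a,70), tri(t,a,s,b) if b else '')
print('bowl corners top', [atz(t,p,4).round(1) for p in [(209,115),(503,128),(197,266),(506,275),(351,121),(364,121)]])
```

```text
hubL [440.68565175  78.69984408  70.        ] (array([440.79338756,  78.49404957,  67.3307805 ]), np.float64(0.623682775987725))
tipL [504.08947213 120.83215813  70.        ] 
hubR [ 440.99743429 -165.01157118   70.        ] (array([ 441.42523058, -167.03750814,   65.93404666]), np.float64(2.4153421699549162))
tipR [ 509.8879686  -214.09765865   70.        ] (array([ 509.93383045, -214.45437186,   64.96054165]), np.float64(1.9653766514806528))
outlet [698.69179391 -15.26882764  70.        ] (array([678.31436243,  -9.76187924, 144.4990837 ]), np.float64(2.200307567638265))
bowl corners top [array([858.9, 304.9,   4. ]), array([ 858. , -399.6,    4. ]), array([502.7, 307.8,   4. ]), array([ 503.2, -396.6,    4. ]), array([855.6, -30.3,   4. ]), array([857., -61.,   4.])]
```

View pics/tc.png

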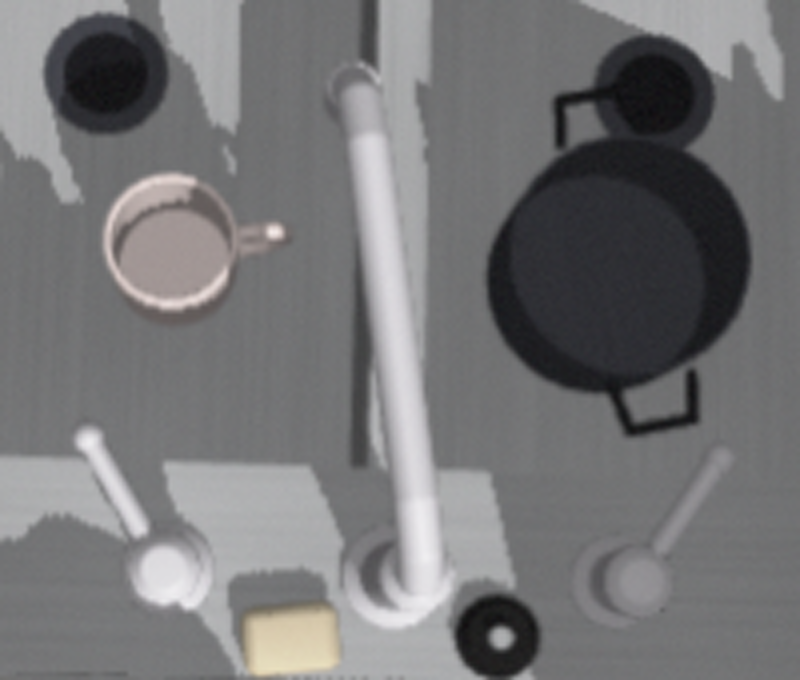

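View pics/sc.png

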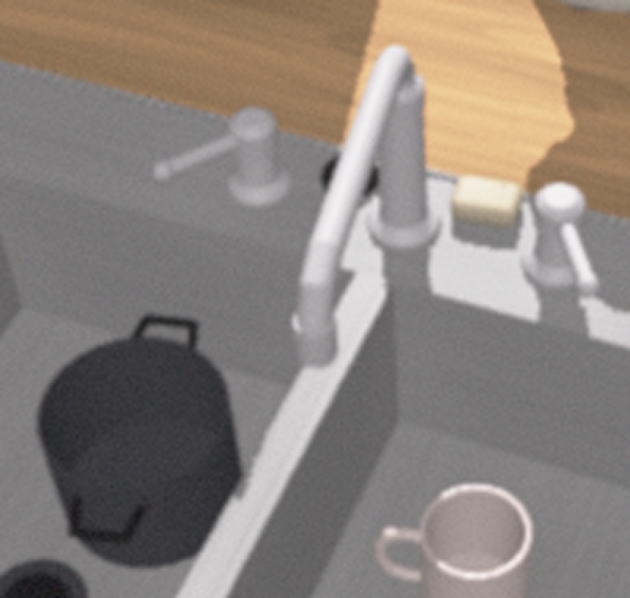

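The crops show both levers about 35° off +x and the spout slightly left of centre. The pot rim outline spans u 488–750, v 140–390 in the crop. Next I'll fit the unknowns to these points and overlay the model to check it.

Run:
```python
from h import *
from scipy.optimize import least_squares
t,s=load('top0'),load('scene0')
T=lambda u,v:((u+.5)/4-.5+255,(v+.5)/4-.5+155)
S=lambda u,v:((u+.5)/3.15-.5+190,(v+.5)/3.15-.5+130)
pt={'tipL':(T(89,438),S(588,280)),'hubL':(T(163,567),S(561,200)),'hubR':(T(639,583),S(254,123)),'tipR':(T(720,455),S(163,170)),'out':(T(355,100),S(318,352))}
for k,(a,b) in pt.items(): print(k,*[np.round(x,1) for x in tri(t,a,s,b)])
def model(p):
    x,y,a,l,r=p
    return {'tipL':(x+80*np.sin(l),y+125+80*np.cos(l),66),'hubL':(x,y+125,78),'hubR':(x,y-125,78),'tipR':(x+80*np.sin(r),y-125-80*np.cos(r),66),'out':(x+240*np.cos(a),y+240*np.sin(a),128)}
def res(p):
    m=model(p);e=[]
    for k in m:
        if k!='out': e+=list(proj(t,m[k])[0]-pt[k][0])
        e+=list(proj(s,m[k])[0]-pt[k][1])
    return np.array(e)
f=least_squares(res,[441,-45,.15,1,1]);x,y,a,l,r=f.x
print(f.x.round(3),np.abs(f.fun).max().round(2)); 
# pot: dark mask outline in top, fit to hull of rim+base circles
th=np.linspace(0,2*np.pi,200,endpoint=False);c=np.c_[np.cos(th),np.sin(th)]*75
def ext(p):
    q=np.vstack([proj(t,np.c_[c+p,np.full(200,z)]) for z in(-60,-170)])
    return q[:,0].min(),q[:,0].max(),q[:,1].min(),q[:,1].max()
tgt=np.array([T(488,0)[0],T(750,0)[0],T(0,140)[1],T(0,390)[1]])
g=least_squares(lambda p:np.array(ext(p))-tgt,[640,-165]);print('pot',g.x,g.fun.round(2))
px,py=g.x;print('rel',px-x,py-y,'dist',np.hypot(px-x,py-y),'spout target',np.arctan2(py-y,px-x))
I=[]
for d,b in((t,(255,155,200,170)),(s,(190,130,200,190))):
    im=d['img'][:,:,::-1].copy();im=cv2.resize(im,None,fx=4,fy=4)
    def pl(P,col): cv2.polylines(im,[((proj(d,P)+.5)*4).astype(int)],True,col,1)
    for z,col in((-60,(0,255,255)),(-170,(0,128,255))): pl(np.c_[c+g.x,np.full(200,z)],col)
    for y0 in(15,-355): pl([(x+u,y+v,0) for u,v in((60,y0),(420,y0),(420,y0+340),(60,y0+340))],(0,255,0))
    for q in model(f.x).values(): cv2.circle(im,tuple(((proj(d,q)[0]+.5)*4).astype(int)),5,(0,0,255),1)
    I.append(cv2.resize(im[b[1]*4-240:(b[1]+b[3])*4+20,b[0]*4-120:(b[0]+b[2])*4+200],(400,480)))
cv2.imwrite('pics/ov.png',np.hstack(I))
np.save('fit.npy',np.r_[f.x,g.x])
```

```text
tipL [508.3 122.5  68.6] 2.0
hubL [442.1  81.1  72.2] 1.9
hubR [ 440.6 -169.2   68.9] 2.1
tipR [ 509.8 -213.5   65.8] 2.6
out [679.7  -8.3 127. ] 0.8
[ 4.42436e+02 -4.35200e+01  1.50000e-01  1.01200e+00  9.84000e-01] 2.21
pot [ 639.31781191 -189.95824714] [-0.64  0.61 -1.37  1.43]
rel 196.8814347858384 -146.43845068328702 dist 245.37016770962973 spout target -0.6395148747520644
```

View pics/ov.png

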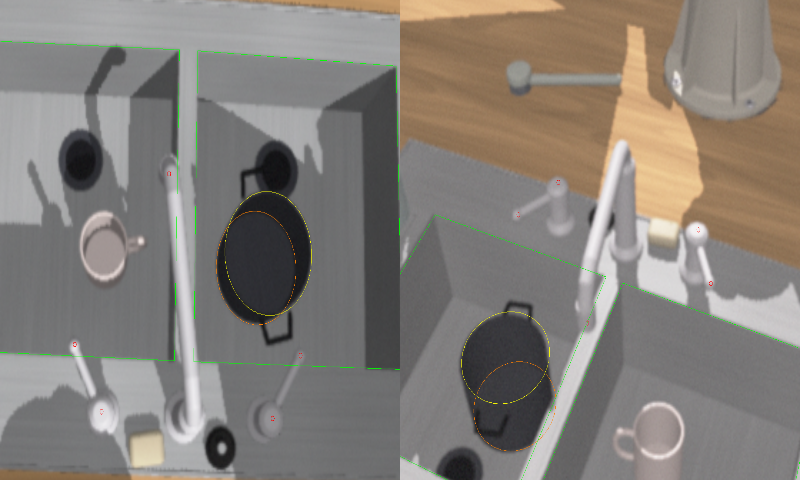

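The overlay matches well: the sink origin is at (442,-44), both levers are open about 1.0 rad, and the spout is at 0.15 with a target of about -0.64. I'll do the left lever first, then the right, then push the spout from its left. I'm closing the jaw and raising the tool on the way over.

Emit:
send_rows --moves '[[[0.005, -0.01, 0.02, 0, 0, 0.021, -1], [0.013, -0.025, 0.02, 0, 0, 0.021, -1], [0.013, -0.025, 0, 0, 0, 0.021, -1], [0.013, -0.025, 0, 0, 0, 0.021, -1], [0.013, -0.025, 0, 0, 0, 0.021, -1], [0.013, -0.025, 0, 0, 0, 0.021, -1], [0.013, -0.025, 0, 0, 0, 0.021, -1], [0.013, -0.025, 0, 0, 0, 0.021, -1], [0.013, -0.025, 0, 0, 0, 0.021, -1], [0.013, -0.025, 0, 0, 0, 0.021, -1]]]'

```text
clock: 1.1
eef_pos: [376.4, 334.8, 288.0]
tcp_rot: [-3.141, -0.0, 2.934]
contact_force: [0.3, 0.4, -0.5]
opening: -0.002
grasp_force: 0.0
```

Emit:
send_rows --moves '[[[0.014, -0.025, 0, 0, 0, 0.021, -1], [0.014, -0.025, 0, 0, 0, 0.021, -1], [0.014, -0.025, 0, 0, 0, 0.021, -1], [0.014, -0.025, 0, 0, 0, 0.021, -1], [0.014, -0.025, 0, 0, 0, 0.021, -1], [0.014, -0.025, 0, 0, 0, 0.021, -1], [0.014, -0.025, 0, 0, 0, 0.021, -1], [0.014, -0.025, 0, 0, 0, 0.021, -1], [0.014, -0.025, 0, 0, 0, 0.021, -1], [0.014, -0.025, 0, 0, 0, 0.021, -1]]]'

```text
clock: 2.1
eef_pos: [516.4, 84.8, 288.0]
tcp_rot: [-3.142, -0.0, -3.14]
contact_force: [-0.5, 0.7, -0.3]
opening: 0.002
grasp_force: 0.0
```

Emit:
send_rows --moves '[[[0, 0, -0.03, 0, 0, 0, -1], [0, 0, -0.03, 0, 0, 0, -1], [0, 0, -0.03, 0, 0, 0, -1], [0, 0, -0.03, 0, 0, 0, -1], [0, 0, -0.03, 0, 0, 0, -1], [0, 0, -0.025, 0, 0, 0, -1], [0, 0, -0.02, 0, 0, 0, -1], [0, 0, -0.02, 0, 0, 0, -1], [0, 0, -0.015, 0, 0, 0, -1], [0, 0, 0, 0, 0, 0, -1]]]'

```text
clock: 3.1
eef_pos: [514.5, 85.7, 56.3]
tcp_rot: [-3.141, -0.004, -3.14]
contact_force: [-1.0, -0.3, 0.6]
opening: -0.001
grasp_force: 0.0
```

Run:
```python
from h import *
x,y,a,l,r,px,py=np.load('fit.npy')
for q in np.linspace(1.0,0,11):
    D=6.5+11*np.cos(q)+14.5*np.sin(q)
    print(q.round(2),'L',np.round([x+65*np.sin(q)+D*np.cos(q),y+125+65*np.cos(q)-D*np.sin(q)],1),'R y',round(y-125-65*np.cos(q)+D*np.sin(q),1))
for q in np.linspace(.15,-.64,9):
    D=11+11*abs(np.sin(q))+14.5*np.cos(q)
    print(q.round(2),'S',np.round([x+170*np.cos(q)-D*np.sin(q),y+170*np.sin(q)+D*np.cos(q)],1))
```

```text
1.0 L [510.4  95.9] R y -182.9
0.9 L [508.7 102.5] R y -189.6
0.8 L [506.2 109.1] R y -196.2
0.7 L [502.9 115.6] R y -202.6
0.6 L [498.8 121.7] R y -208.7
0.5 L [493.9 127.4] R y -214.5
0.4 L [488.3 132.7] R y -219.7
0.3 L [482.  137.3] R y -224.3
0.2 L [475.1 141.2] R y -228.2
0.1 L [467.7 144.3] R y -231.3
0.0 L [459.9 146.5] R y -233.5
0.15 S [606.5   8.6]
0.05 S [610.9  -8.8]
-0.05 S [613.5 -25.6]
-0.15 S [614.5 -41.6]
-0.25 S [614.1 -57.8]
-0.34 S [612.  -74.1]
-0.44 S [608.4 -90.3]
-0.54 S [ 603.1 -106.2]
-0.64 S [ 596.2 -121.6]
```

Emit:
send_rows --moves '[[[-0.004, 0.006, 0, 0, 0, 0, -1], [-0.002, 0.005, 0, 0, 0, 0, -1], [-0.002, 0.007, 0, 0, 0, 0, -1], [-0.003, 0.007, 0, 0, 0, 0, -1], [-0.003, 0.006, 0, 0, 0, 0, -1], [-0.004, 0.006, 0, 0, 0, 0, -1], [-0.005, 0.006, 0, 0, 0, 0, -1], [-0.006, 0.005, 0, 0, 0, 0, -1]]]'

```text
clock: 3.9
eef_pos: [486.6, 134.4, 58.2]
tcp_rot: [-3.141, -0.0, -3.14]
contact_force: [0.5, -3.0, -0.1]
opening: 0.001
grasp_force: 1.5
```

Emit:
send_rows --moves '[[[-0.006, 0.005, 0, 0, 0, 0, -1], [-0.006, 0.004, 0, 0, 0, 0, -1], [-0.007, 0.003, 0, 0, 0, 0, -1], [0, 0, 0, 0, 0, 0, -1]]]'

```text
clock: 4.3
eef_pos: [467.2, 146.5, 58.3]
tcp_rot: [3.141, -0.001, -3.14]
contact_force: [-0.0, -0.1, -0.1]
opening: 0.003
grasp_force: 0.0
```

Emit:
send_rows --moves '[[[-0.003, 0.001, 0, 0, 0, 0, -1], [-0.003, 0, 0, 0, 0, 0, -1]]]'

```text
clock: 4.5
eef_pos: [462.6, 147.2, 58.4]
tcp_rot: [3.141, 0.001, -3.141]
contact_force: [2.3, -0.1, -0.5]
opening: 0.001
grasp_force: 1.2
```

Emit:
send_rows --moves '[[[-0.002, 0, 0, 0, 0, 0, -1], [0, 0, 0, 0, 0, 0, -1]]]'

```text
clock: 4.7
eef_pos: [460.5, 147.2, 58.5]
tcp_rot: [3.141, 0.001, -3.141]
contact_force: [2.1, 1.0, 0.5]
opening: -0.001
grasp_force: 1.2
```

Emit:
send_rows --moves '[[[-0.001, 0, 0, 0, 0, 0, -1], [0, 0, 0, 0, 0, 0, -1]]]'

```text
clock: 4.9
eef_pos: [460.4, 147.2, 58.5]
tcp_rot: [3.141, 0.002, -3.14]
contact_force: [5.4, 1.2, -1.6]
opening: -0.002
grasp_force: 2.8
```

Emit:
send_rows --moves '[[[-0.001, 0, 0, 0, 0, 0, -1], [0, 0, 0, 0, 0, 0, -1]]]'

```text
clock: 5.1
eef_pos: [460.3, 147.3, 58.6]
tcp_rot: [3.141, 0.004, -3.14]
contact_force: [9.1, -0.1, -3.5]
opening: -0.001
grasp_force: 4.3
```

The left lever is on its stop: force rises with no movement. Next I back off, rise over the spout, and move to the right lever.

Emit:
send_rows --moves '[[[0.02, 0, 0, 0, 0, 0, -1], [0.038, 0, 0.03, 0, 0, 0, -1], [0, 0, 0.04, 0, 0, 0, -1], [0, 0, 0.04, 0, 0, 0, -1], [0, 0, 0.04, 0, 0, 0, -1], [0, 0, 0.04, 0, 0, 0, -1], [0, 0, 0.04, 0, 0, 0, -1], [0, -0.02, 0, 0, 0, 0, -1], [0, -0.03, 0, 0, 0, 0, -1], [0, -0.03, 0, 0, 0, 0, -1]]]'

```text
clock: 6.1
eef_pos: [515.2, 66.2, 288.2]
tcp_rot: [-3.141, -0.001, -3.139]
contact_force: [-0.5, -0.5, -0.2]
opening: -0.001
grasp_force: 0.0
```

Emit:
send_rows --moves '[[[0, -0.03, 0, 0, 0, 0, -1], [0, -0.03, 0, 0, 0, 0, -1], [0, -0.03, 0, 0, 0, 0, -1], [0, -0.03, 0, 0, 0, 0, -1], [0, -0.03, 0, 0, 0, 0, -1], [0, -0.03, 0, 0, 0, 0, -1], [0, -0.03, 0, 0, 0, 0, -1], [0, -0.029, 0, 0, 0, 0, -1], [0, 0, 0, 0, 0, 0, -1]]]'

```text
clock: 7.0
eef_pos: [515.2, -174.6, 287.7]
tcp_rot: [-3.141, -0.002, 3.14]
contact_force: [-0.8, 0.1, 0.1]
opening: -0.005
grasp_force: 0.0
```

Run:
```python
from h import *
print(sense()['eef_pos'],sense()['contact_force'])
d=save('top','t1');cv2.imwrite('pics/t1c.png',cv2.resize(d['img'][150:340,240:480,::-1],None,fx=3,fy=3,interpolation=cv2.INTER_CUBIC))
```

```text
[ 515.23023982 -174.6385634   287.71974555] [-0.77761799  0.12048493  0.07509988]
```

View pics/t1c.png

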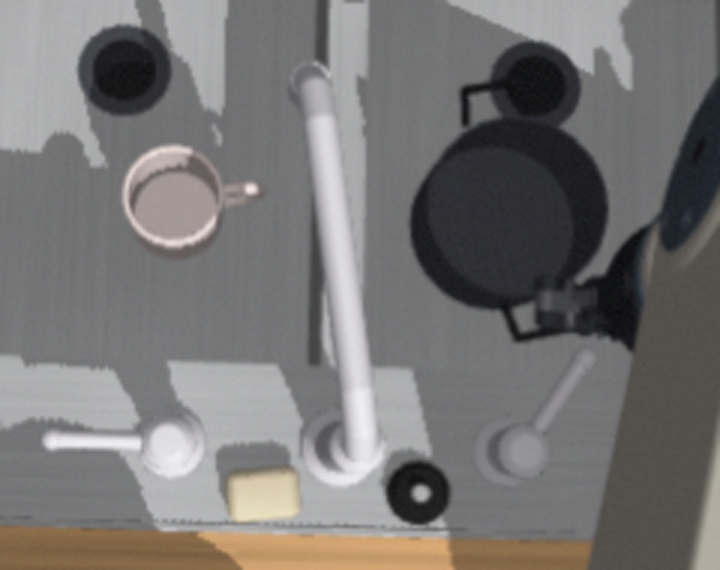

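The picture shows the left lever pointing straight sideways (tip (50,440), hub (168,441)), so it is shut. Everything else is unmoved. Now descending beside the right lever.

Emit:
send_rows --moves '[[[0, 0.003, -0.03, 0, 0, 0, -1], [0, 0, -0.03, 0, 0, 0, -1], [0, 0, -0.03, 0, 0, 0, -1], [0, 0, -0.03, 0, 0, 0, -1], [0, 0, -0.03, 0, 0, 0, -1], [0, 0, -0.025, 0, 0, 0, -1], [0, 0, -0.02, 0, 0, 0, -1], [0, 0, -0.02, 0, 0, 0, -1], [0, 0, -0.015, 0, 0, 0, -1], [0, 0, 0, 0, 0, 0, -1]]]'

```text
clock: 8.05
eef_pos: [514.2, -167.4, 56.3]
tcp_rot: [3.14, -0.005, -3.14]
contact_force: [-1.4, 0.4, -0.2]
opening: -0.002
grasp_force: 0.0
```

Emit:
send_rows --moves '[[[-0.003, -0.006, 0, 0, 0, 0, -1], [-0.002, -0.005, 0, 0, 0, 0, -1], [-0.002, -0.007, 0, 0, 0, 0, -1], [-0.003, -0.007, 0, 0, 0, 0, -1], [-0.003, -0.006, 0, 0, 0, 0, -1], [-0.004, -0.006, 0, 0, 0, 0, -1], [-0.005, -0.006, 0, 0, 0, 0, -1], [-0.006, -0.005, 0, 0, 0, 0, -1]]]'

```text
clock: 8.85
eef_pos: [487.9, -217.6, 58.3]
tcp_rot: [-3.142, 0.0, -3.141]
contact_force: [1.9, 3.9, 0.5]
opening: -0.002
grasp_force: 1.4
```

Emit:
send_rows --moves '[[[-0.006, -0.005, 0, 0, 0, 0, -1], [-0.006, -0.004, 0, 0, 0, 0, -1], [-0.007, -0.004, 0, 0, 0, 0, -1], [0, 0, 0, 0, 0, 0, -1]]]'

```text
clock: 9.25
eef_pos: [468.2, -230.6, 58.3]
tcp_rot: [-3.141, -0.001, -3.141]
contact_force: [-0.6, 0.5, -0.2]
opening: -0.001
grasp_force: 0.0
```

Emit:
send_rows --moves '[[[-0.003, -0.001, 0, 0, 0, 0, -1], [-0.003, 0, 0, 0, 0, 0, -1], [0, 0, 0, 0, 0, 0, -1]]]'

```text
clock: 9.55
eef_pos: [463.2, -231.3, 58.4]
tcp_rot: [-3.141, 0.0, -3.14]
contact_force: [1.3, -0.6, -0.2]
opening: 0.004
grasp_force: 0.4
```

Emit:
send_rows --moves '[[[-0.002, 0, 0, 0, 0, 0, -1], [0, 0, 0, 0, 0, 0, -1]]]'

```text
clock: 9.75
eef_pos: [461.3, -231.1, 58.4]
tcp_rot: [-3.141, 0.0, -3.14]
contact_force: [2.1, -0.8, 0.2]
opening: -0.002
grasp_force: 0.9
```

Emit:
send_rows --moves '[[[-0.001, 0, 0, 0, 0, 0, -1], [0, 0, 0, 0, 0, 0, -1]]]'

```text
clock: 9.95
eef_pos: [460.5, -231.2, 58.4]
tcp_rot: [-3.141, 0.001, -3.14]
contact_force: [3.4, -2.1, 1.4]
opening: -0.002
grasp_force: 1.4
```

Emit:
send_rows --moves '[[[-0.001, 0, 0, 0, 0, 0, -1], [0, 0, 0, 0, 0, 0, -1]]]'

```text
clock: 10.15
eef_pos: [460.3, -231.3, 58.5]
tcp_rot: [-3.141, 0.002, -3.141]
contact_force: [6.8, -1.2, -2.4]
opening: 0.002
grasp_force: 3.3
```

The right lever is on its stop. Next, over the spout to its left side.

Emit:
send_rows --moves '[[[0.02, 0, 0, 0, 0, 0, -1], [0.025, 0, 0.03, 0, 0, 0, -1], [0, 0, 0.04, 0, 0, 0, -1], [0, 0, 0.04, 0, 0, 0, -1], [0, 0, 0.04, 0, 0, 0, -1], [0, 0, 0.04, 0, 0, 0, -1], [0, 0, 0.04, 0, 0, 0, -1], [0.01, 0.03, 0, 0, 0, 0, -1], [0.01, 0.03, 0, 0, 0, 0, -1], [0.01, 0.03, 0, 0, 0, 0, -1]]]'

```text
clock: 11.15
eef_pos: [533.3, -139.9, 288.1]
tcp_rot: [3.141, -0.002, -3.141]
contact_force: [0.4, -0.2, 0.2]
opening: -0.002
grasp_force: 0.0
```

Emit:
send_rows --moves '[[[0.015, 0.03, 0, 0, 0, 0, -1], [0.015, 0.03, 0, 0, 0, 0, -1], [0.015, 0.03, 0, 0, 0, 0, -1], [0.015, 0.03, 0, 0, 0, 0, -1], [0.01, 0.03, 0, 0, 0, 0, -1], [0, 0.026, 0, 0, 0, 0, -1], [0, 0, 0, 0, 0, 0, -1]]]'

```text
clock: 11.85
eef_pos: [603.2, 37.8, 287.3]
tcp_rot: [3.141, -0.003, -3.138]
contact_force: [1.2, -1.1, 0.2]
opening: 0.002
grasp_force: 0.0
```

Emit:
send_rows --moves '[[[0, 0, -0.03, 0, 0, 0, -1], [0, 0, -0.03, 0, 0, 0, -1], [0, 0, -0.027, 0, 0, 0, -1], [0, 0, -0.02, 0, 0, 0, -1], [0, -0.01, 0, 0, 0, 0, -1], [0.001, -0.008, 0, 0, 0, 0, -1], [0.002, -0.008, 0, 0, 0, 0, -1], [0.002, -0.008, 0, 0, 0, 0, -1], [0.002, -0.008, 0, 0, 0, 0, -1]]]'

```text
clock: 12.75
eef_pos: [611.6, -7.8, 182.3]
tcp_rot: [3.141, 0.001, -3.141]
contact_force: [-1.0, 1.1, 1.2]
opening: -0.001
grasp_force: 0.9
```

Emit:
send_rows --moves '[[[0.002, -0.008, 0, 0, 0, 0, -1], [0.002, -0.008, 0, 0, 0, 0, -1], [0.001, -0.008, 0, 0, 0, 0, -1], [0, -0.008, 0, 0, 0, 0, -1], [0, -0.008, 0, 0, 0, 0, -1], [0, -0.008, 0, 0, 0, 0, -1], [-0.001, -0.008, 0, 0, 0, 0, -1], [-0.001, -0.008, 0, 0, 0, 0, -1]]]'

```text
clock: 13.55
eef_pos: [614.0, -71.7, 181.2]
tcp_rot: [3.142, -0.0, -3.14]
contact_force: [-0.7, 2.6, 0.0]
opening: 0.002
grasp_force: 1.0
```

Emit:
send_rows --moves '[[[-0.001, -0.008, 0, 0, 0, 0, -1], [-0.002, -0.008, 0, 0, 0, 0, -1], [-0.002, -0.008, 0, 0, 0, 0, -1], [-0.002, -0.008, 0, 0, 0, 0, -1], [-0.003, -0.006, 0, 0, 0, 0, -1], [0, 0, 0, 0, 0, 0, -1]]]'

```text
clock: 14.15
eef_pos: [603.9, -110.1, 181.4]
tcp_rot: [-3.141, 0.0, -3.141]
contact_force: [-0.4, -0.7, 0.6]
opening: 0.002
grasp_force: 0.0
```

Emit:
send_rows --moves '[[[-0.003, -0.006, 0, 0, 0, 0, -1], [-0.004, -0.006, 0, 0, 0, 0, -1], [0, 0, 0, 0, 0, 0, -1]]]'

```text
clock: 14.45
eef_pos: [596.7, -121.8, 181.4]
tcp_rot: [-3.141, -0.0, -3.141]
contact_force: [-0.7, -0.6, -0.3]
opening: -0.0
grasp_force: 0.0
```

Emit:
send_rows --moves '[[[0.01, 0.02, 0, 0, 0, 0, -1], [0, 0.03, 0, 0, 0, 0, -1], [0, 0.03, 0.04, 0, 0, 0, -1], [0, 0.04, 0.04, 0, 0, 0, -1], [0, 0.04, 0.04, 0, 0, 0, -1], [0, 0.04, 0, 0, 0, 0, -1], [0, 0.04, 0, 0, 0, 0, -1], [0, 0.04, 0, 0, 0, 0, -1], [0, 0.03, 0, 0, 0, 0, -1], [0, 0, 0, 0, 0, 0, -1]]]'

```text
clock: 15.45
eef_pos: [606.8, 183.1, 291.9]
tcp_rot: [3.141, 0.0, -3.137]
contact_force: [-0.1, -0.1, 0.2]
opening: 0.001
grasp_force: 0.0
```

Run:
```python
from h import *
q=sense();print(q['clock'],q['eef_pos'],q['contact_force'])
a=save('top','t2')['img'][150:340,240:480,::-1];b=save('scene','s2')['img'][130:320,150:390,::-1]
cv2.imwrite('pics/f2.png',cv2.resize(np.hstack([a,b]),(800,317),interpolation=cv2.INTER_CUBIC))
```

```text
15.45 [606.80349483 183.075881   291.89691184] [-0.10902257 -0.10165695  0.2137476 ]
```

View pics/f2.png

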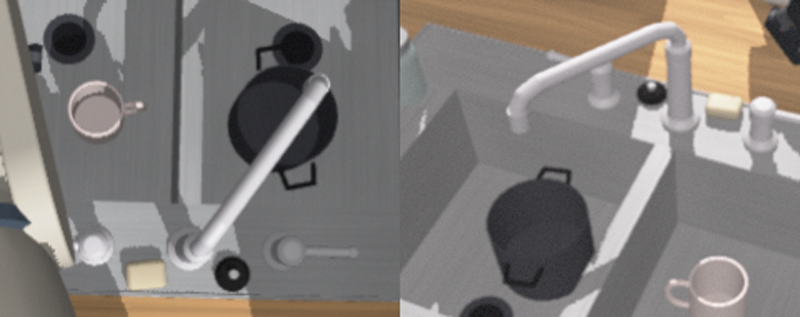

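Right lever is sideways and the outlet in the scene view is at about (518,128) in the crop. I'll compute its distance from the pot's mouth.

Run:
```python
from h import *
x,y,a,l,r,px,py=np.load('fit.npy')
s,t=load('s2'),load('t2')
o=atz(s,(150+(518-400)*.6,130+129*.6),128);print('outlet',o,'dist axis',np.hypot(o[0]-x,o[1]-y),'ang',np.arctan2(o[1]-y,o[0]-x),'err',np.hypot(o[0]-px,o[1]-py))
lx,ly=proj(s,[x,y+205,66])[0];print('L tip expected px',lx,ly)
print('bend top px (atz 185)',atz(t,(240+322*.6,150+85*.6),175))
cv2.imwrite('pics/l.png',cv2.resize(s['img'][160:260,330:450,::-1],None,fx=5,fy=5))
```

```text
outlet [ 646.11526901 -184.25536357  128.        ] dist axis 247.5713853667022 ang -0.6046383658083975 err 8.872897161487392
L tip expected px 401.2936005498093 203.88666003877995
bend top px (atz 185) [ 631.66252164 -181.44113752  175.        ]
```

View pics/l.png

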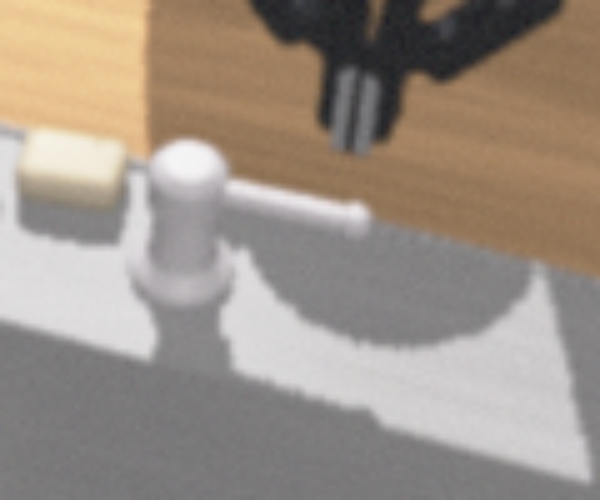

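The left lever's ball is at (401,203), where a shut lever should put it. The outlet is about 9 mm from the pot's centre, and the arm is clear of everything.

```bash
python3 -c "from rig import sign_off; print(sign_off())"
```

```text
the job is handed in; nothing more can be done
None
```

Job handed in at about 15.5 s on the clock: both levers are pushed shut against their stops, the spout outlet is about 9 mm from the middle of the pot's mouth, and in the pictures the pot and the other things look undisturbed.

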